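# Ready a filter pack, then open a strainer of unknown thread hand

## Task

The left one of the two paint strainers, next to the white loading plate, is to get a new filter pack, and its housing stays shut against the sanding dust until the pack is ready: first lay the perforated steel disc flat on the middle of that plate and the bronze filter disc flat on top of it, centred, and let go of them. Then take the black cap off the left strainer: one strainer of this pair has a reverse thread and nothing shows which, so try the cap both ways to find the way it loosens, lift it straight off and finish holding it in the gripper, at least 5 cm above the strainer's neck. Leave the right strainer and the other things on the table alone.

Things in the scene. Friction and masses are not known exactly. Their poses are not given: they have to be found in the camera images.
- strainer_1: One of two like aluminium paint strainers, screwed down; neck 48 mm wide, rim 116 mm up, with cap_1. Foot 110 mm wide; body 69 mm wide to 84 mm; two brass ports 49 mm up reach 63 mm out. Origin: centre of underside. They stand side by side; either may be the left one (greater y, y above -0.25). One thread is reverse.
- strainer_2: One of two like aluminium paint strainers, screwed down; neck 48 mm wide, rim 116 mm up, with cap_2. Foot 110 mm wide; body 69 mm wide to 84 mm; two brass ports 49 mm up reach 63 mm out. Origin: centre of underside. They stand side by side; either may be the left one (greater y, y above -0.25). One thread is reverse.
- cap_1: Black screw cap of strainer_1. Origin: centre of its underside, z up its axis. Skirt 65 mm wide, 34 mm high; underside 88 mm above the table when on. Quick thread, loosening counter-clockwise from above or, if reversed, clockwise; hard stop 0-10 degrees away the wrong way. It stays level and held down until turned 50-62 degrees; turn it 75-80 (next stop at 87-95), then lift 28 mm straight up.
- cap_2: Black screw cap of strainer_2. Origin: centre of its underside, z up its axis. Skirt 65 mm wide, 34 mm high; underside 88 mm above the table when on. Quick thread, loosening counter-clockwise from above or, if reversed, clockwise; hard stop 0-10 degrees away the wrong way. It stays level and held down until turned 50-62 degrees; turn it 75-80 (next stop at 87-95), then lift 28 mm straight up.
- cap_1_grip (a point): Centre of the round ribbed grip boss on top of cap_1: boss 44 mm wide, 30 mm high, this point 15 mm above its foot (the skirt's flat top) and 15 mm below its top, 137 mm above the table when on. Grasp it from above. The cap weighs about 0.14 kg and turns easily between its stops.
- cap_2_grip (a point): Centre of the round ribbed grip boss on top of cap_2: boss 44 mm wide, 30 mm high, this point 15 mm above its foot (the skirt's flat top) and 15 mm below its top, 137 mm above the table when on. Grasp it from above. The cap weighs about 0.14 kg and turns easily between its stops.
- loading_plate: Loose round white plastic plate, 84 mm wide, 8 mm thick, with a scribed grey circle of 43 mm round its middle. Origin: centre of its underside, z up.
- support_disc: Perforated steel support disc, 36 mm wide, 8 mm thick, about 0.045 kg, lying flat on the table. Origin: centre of its underside, z up. Grasp across it from above with the fingertips.
- filter_disc: Plain orange-brown bronze sintered filter disc (rigid), 36 mm wide, 12 mm thick, about 0.06 kg, lying flat on the table. Origin: centre of its underside, z up.
- dose_cup: Bystander: small clear plastic cup, 51 mm wide, 35 mm high; origin: centre of its underside.
- sanding_block: Bystander: dark sanding block with a rust-red face, 115 mm long along its y axis, 62 mm wide, 31 mm high; origin: centre of its underside.
- marker_pen: Bystander: marker pen lying flat, 135 mm long along its y axis, 17 mm thick; origin: under its middle.
Mind the look-alikes: they are no part of the job. There is more than one size of the support_disc; the one meant has the size given above.

How it is judged:
By the outcome, as a careful person would: the job done as asked, in the order asked, and still so for the second after the job is handed in, while the arm keeps its last pose, push and grip.
It also fails if it takes over 54 s, if anything falls off the work surface, if the arm or the gripper's body presses on something with over 40 N, if the wrist force passes 120 N, or if a joint passes its speed limit or range.

## Robot

A 6-joint arm with a two-finger parallel gripper is mounted at the origin on a cart in front of the work surface, level with it; the furniture and walls round the work are solid. World frame = base frame: x ahead of the robot, y to its left, z up, the work surface at z = 0. Lengths are in m, angles in rad, forces in N, time in s.
With the tool pointing down it reaches from about 0.275 to 0.975 m from the base axis. Payload 8.4 kg.
Tool frame: the origin (TCP) lies on the centre line of the jaws, within the pads' length; the fingertips stand 22 mm ahead of it and the grasp point (between the pads) lies 3 mm ahead of it; z points along the fingers, x is the direction in which the jaws open and shut, and the axes are right-handed (so a half turn about z gives the same grasp; the last joint's range is limited). The gripper opens to 92 mm and grips with 3 to 60 N. Pads are 20 mm wide; open, the fingers measure 128 mm over their backs; the gripper's body (75 mm by 189 mm) begins 69 mm behind the grasp point.
Start: joints at [-1.335, 0.353, 1.633, -0, 1.155, -0.002], TCP at [0.147, -0.607, 0.237] pointing down, gripper open.
Joint ranges: [-2.63, 2.63], [-0.92, 2.1], [0.06, 2.66], [-1.3, 4.44], [0, 2.69], [-3.02, 3.02]. Speed limits (rad/s): [2.22, 2.22, 2.79, 3.14, 3.14, 3.14].

## Interface

Orientations are given as a 3x3 rotation matrix whose columns are the frame's x, y, z axes.
In Python, from rig import r gives the robot as it stands.
- The arm moves only by the tool play_rows, never from a script. Its argument "steps" is a list of rows, each an object with "grip": the finger opening in cm, from 0 to 9.19; "travel": the shift along the tool's x, y, z in cm, a list of three; "spin": the turn about the tool's z in rad. A call has 1 to 10 rows; each row shifts and turns the pose as measured when the row begins, along the tool's axes as they then stand; what a row does not reach is not made up. A row lasts 1/10 s, in which the tool goes at most 50 mm and 8.59 degrees, less where a joint would pass 70% of its speed; a pose out of reach is approached as far as the arm can. A call with a gripper value outside its range is refused whole. The fingers move at their own pace and stop on an object; the grip force is fixed at half the most. Time passes only in rows, so rows that do not move let the fingers close. It gives the time, the measured TCP pose, the force and the opening at its end, in the units of the state.
- r.sense(): the state, without advancing time (a new reading comes with each control period).
- r.camera(name): name is "scene" or "top" or "wrist"; returns a dict with "img" (400x640x3 uint8, red, green, blue), "range_z" (400x640 float32, m along the optical axis (not along the pixel's ray), 0 where there is no reading), "vfov" (degrees; the focal length in pixels is half the picture's height over the tangent of half this angle, whatever the lens; pixels are square), "cx", "cy" (the principal point, pixels), "R" (3x3) and "t" (3): a world point X has camera coordinates R X + t; the wrist camera has in their place "hand_eye" (4x4, takes a point from camera to tool coordinates, whose origin is the TCP and whose axes are the tool frame's). Camera axes: x right, y down, z forward; pixel columns grow to the right and rows downward; lengths in m; the calibration is good to about 2 mm. A picture is of the moment at which its call begins: read the wrist's pose just before it.
- r.job_done(): hands the job in, once; it reports no verdict.
Trained networks look in a picture, given as the dict that the camera call returned (one of the last four; its "shot" number tells which), for a name from the list of things; names that differ only in an ending like _2 or _b are one class to them, and where a whole thing is asked for, a point or a joint stands for the part that bears it (a point fixed in the world has none). Each returns a list of dicts, best first, with "score" (0 to 1); they miss things now and then, are a little off and sometimes report something else, mostly with a low value. They report only what shows in the picture. A call takes as long as a camera call. They do not tell look-alikes from the thing itself.
- r.recognise(picture, target): "point" ([x, y, z] in m, in world coordinates, good to about 4 mm: the middle of the surface that is visible of it).
- r.landmark_of(picture, target): "point" ([x, y, z] in m, in world coordinates, good to about 4 mm: a listed point, or the origin of a listed thing).
The state is a dict: "time_s": time; "joint_pos": joint angles; "dq": joint speeds; "joint_torque": joint torques, N m; "tool_pos": TCP position; "orientation": TCP orientation; "wrist_force": force on the tool from outside, world axes, zero at the start; "moment": the same for the moment, N m; "finger_gap": finger opening in m.
Only numpy, scipy, OpenCV 4.12 (cv2) and the standard library are available. Lean on these libraries where they do the work, as an engineer would, in place of code of your own. Each camera call takes 0.05 s, during which the arm holds its last target.

## Working session

There is one attempt and no reset: what is moved stays moved. The work goes in short steps, Python scripts to look and compute and a tool call to move; the robot and the scene stay as the last step left them, time stands still between calls to the robot, and variables do not carry over. Pictures are saved under pics/ and viewed, and the job is handed in when it is done.

Besides the shell and the picture viewer there is one more tool, called after "Request:" as name(argument=value, ...) on one line, values as JSON. play_rows: Moves the arm, as the interface text tells. Its arguments: {"type":"object","properties":{"steps":{"type":"array","items":{"type":"object","properties":{"grip":{"type":"number"},"travel":{"type":"array","items":{"type":"number"}},"spin":{"type":"number"}}}}},"required":["steps"]}

```bash
mkdir -p pics; ls; cat > h.py <<'E'
import numpy as np, cv2
from rig import r
def save(c,n,box=None,s=1):
    im=c["img"][:,:,::-1]
    if box: im=im[box[1]:box[3],box[0]:box[2]]
    im=cv2.resize(im,None,fx=s,fy=s,interpolation=cv2.INTER_CUBIC) if s!=1 else im
    cv2.imwrite("pics/"+n+".png",im)
def pose(c,st=None):
    if "R" in c: return np.array(c["R"]),np.array(c["t"])
    H=np.array(c["hand_eye"]);T=np.eye(4);T[:3,:3]=st["orientation"];T[:3,3]=st["tool_pos"]
    W=np.linalg.inv(T@H);return W[:3,:3],W[:3,3]
def f(c): return 200/np.tan(np.radians(c["vfov"])/2)
def cloud(c,st=None):
    R,t=pose(c,st);v,u=np.mgrid[0:400,0:640];z=c["range_z"]
    P=np.stack([(u-c["cx"])/f(c)*z,(v-c["cy"])/f(c)*z,z],-1)
    return (P-t)@R
def ray(c,u,v,h,st=None):
    R,t=pose(c,st);d=R.T@np.array([(u-c["cx"])/f(c),(v-c["cy"])/f(c),1]);o=-R.T@t
    return o+d*(h-o[2])/d[2]
def proj(c,X,st=None):
    R,t=pose(c,st);p=R@np.array(X)+t;return np.array([c["cx"],c["cy"]])+f(c)*p[:2]/p[2]
E
python3 - <<'E'
from h import *
s=r.sense();print({k:np.round(v,3).tolist() for k,v in s.items()})
for n in("top","scene"):
    c=r.camera(n);save(c,n+"0")
    print(n,c["vfov"],c["cx"],c["cy"],(c["range_z"]>0).mean(),[k for k in c])
    for t in["cap_1_grip","strainer_1","loading_plate","support_disc","filter_disc","dose_cup","sanding_block","marker_pen"]:
        for d in r.landmark_of(c,t)[:4]: print(t,np.round(d["point"],3),round(d["score"],2),np.round(proj(c,d["point"])))
E
```

```text
pics
{'time_s': 0.0, 'joint_pos': [-1.335, 0.354, 1.634, 0.0, 1.155, -0.002], 'dq': [-0.002, 0.0, 0.001, -0.001, -0.002, -0.002], 'joint_torque': [-0.001, -59.384, -33.422, 0.069, 0.023, -0.0], 'tool_pos': [0.147, -0.607, 0.236], 'orientation': [[0.236, -0.972, -0.0], [-0.972, -0.236, 0.001], [-0.001, -0.0, -1.0]], 'wrist_force': [-0.487, -1.347, -0.453], 'moment': [0.03, 0.014, 0.009], 'finger_gap': 0.092}
top 45.588662474419266 314.42476369153906 201.63814483754882 0.996015625 ['img', 'range_z', 'vfov', 'cx', 'cy', 'R', 't', 'shot']
cap_1_grip [ 0.504 -0.349  0.136] 0.61 [432. 190.]
cap_1_grip [ 0.5   -0.344  0.001] 0.17 [419. 199.]
strainer_1 [ 0.5   -0.344  0.001] 0.85 [419. 200.]
strainer_1 [ 0.566 -0.147  0.004] 0.68 [349. 177.]
strainer_1 [0.385 0.122 0.003] 0.46 [255. 242.]
loading_plate [ 0.488  0.078 -0.006] 0.64 [271. 206.]
support_disc [ 0.292  0.212 -0.006] 0.83 [223. 276.]
support_disc [ 0.638  0.173 -0.002] 0.74 [238. 155.]
support_disc [ 0.619  0.249 -0.001] 0.51 [212. 161.]
filter_disc [0.507 0.244 0.003] 0.71 [212. 200.]
filter_disc [0.387 0.123 0.004] 0.65 [254. 241.]
filter_disc [ 0.489  0.081 -0.005] 0.34 [270. 206.]
dose_cup [0.677 0.057 0.   ] 0.71 [278. 141.]
sanding_block [ 0.38  -0.025  0.003] 0.7 [307. 243.]
marker_pen [0.385 0.122 0.004] 0.62 [255. 242.]
scene 50.00509370506993 323.8002266780708 209.36001285828576 0.99618359375 ['img', 'range_z', 'vfov', 'cx', 'cy', 'R', 't', 'shot']
cap_1_grip [ 0.501 -0.347  0.141] 0.73 [377. 140.]
strainer_1 [ 0.567 -0.146 -0.001] 0.86 [324. 202.]
strainer_1 [ 0.503 -0.345 -0.002] 0.62 [373. 174.]
loading_plate [0.487 0.075 0.002] 0.78 [303. 261.]
support_disc [ 0.294  0.211 -0.004] 0.74 [334. 336.]
support_disc [ 0.638  0.175 -0.002] 0.6 [239. 261.]
filter_disc [0.504 0.246 0.004] 0.74 [259. 302.]
dose_cup [ 0.678  0.065 -0.004] 0.62 [253. 230.]
sanding_block [ 0.377 -0.026  0.005] 0.91 [355. 253.]
marker_pen [0.382 0.12  0.002] 0.52 [325. 291.]
```

View pics/top0.png

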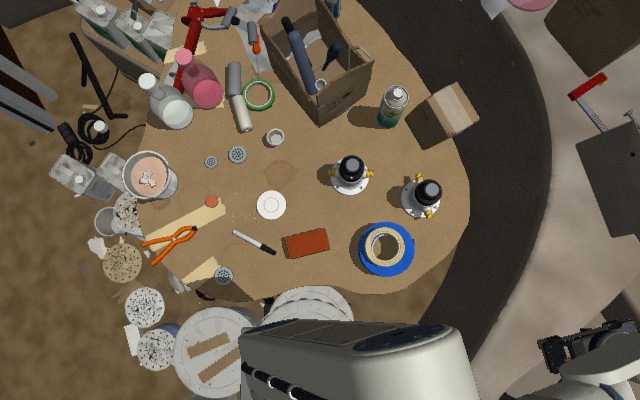

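View pics/scene0.png

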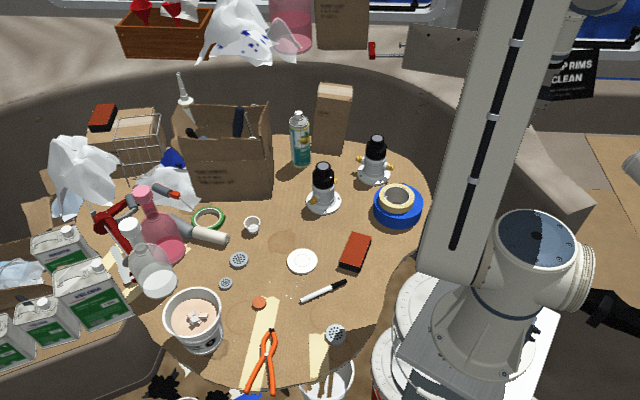

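```bash
python3 - <<'E'
from h import *
c=r.camera("top");save(c,"top1",(180,110,380,310),4)
P=cloud(c);np.save("P.npy",P)
import scipy.ndimage as nd
for lo,hi in((0.005,0.2),(0.12,.2)):
  m=(P[...,2]>lo)&(P[...,2]<hi)&(P[...,0]>.2)&(P[...,0]<.9)
  l,n=nd.label(m)
  for i in range(1,n+1):
    q=P[l==i]
    if len(q)<15: continue
    vu=np.argwhere(l==i).mean(0)
    print(lo,len(q),np.round(q.mean(0),3),"min",np.round(q.min(0),3),"max",np.round(q.max(0),3),vu[::-1].round())
E
```

```text
0.005 28538 [ 0.511 -0.665  0.168] min [ 0.2   -0.874  0.005] max [ 0.9   -0.474  0.2  ] [564. 186.]
0.005 859 [ 0.857 -0.024  0.098] min [ 0.81  -0.071  0.005] max [0.9   0.018 0.2  ] [304.  66.]
0.005 332 [ 0.872 -0.148  0.112] min [ 0.831 -0.179  0.005] max [ 0.9   -0.115  0.199] [350.  59.]
0.005 2302 [ 0.778 -0.063  0.113] min [ 0.707 -0.2    0.005] max [0.9   0.124 0.2  ] [319.  92.]
0.005 71 [ 0.861 -0.086  0.11 ] min [ 0.835 -0.104  0.006] max [ 0.886 -0.073  0.198] [327.  63.]
0.005 2894 [0.778 0.296 0.107] min [0.713 0.216 0.005] max [0.893 0.396 0.2  ] [186.  95.]
0.005 1309 [0.803 0.152 0.028] min [0.701 0.067 0.005] max [0.9   0.207 0.046] [244.  96.]
0.005 43 [ 0.881 -0.115  0.007] min [ 0.866 -0.135  0.005] max [ 0.891 -0.099  0.013] [336.  72.]
0.005 17 [ 0.868 -0.093  0.007] min [ 0.862 -0.099  0.005] max [ 0.874 -0.085  0.015] [329.  76.]
0.005 51 [ 0.783 -0.069  0.157] min [ 0.763 -0.078  0.1  ] max [ 0.802 -0.06   0.197] [320.  84.]
0.005 890 [ 0.726 -0.254  0.13 ] min [ 0.707 -0.303  0.005] max [ 0.838 -0.227  0.2  ] [392. 107.]
0.005 989 [ 0.675 -0.338  0.114] m
[... 2104 characters left out ...]
 0.798 -0.06   0.197] [320.  84.]
0.12 764 [0.749 0.339 0.146] min [0.715 0.303 0.12 ] max [0.805 0.394 0.2  ] [165. 101.]
0.12 571 [ 0.731 -0.256  0.167] min [ 0.707 -0.291  0.12 ] max [ 0.773 -0.228  0.2  ] [394. 101.]
0.12 482 [ 0.67  -0.34   0.163] min [ 0.62  -0.386  0.12 ] max [ 0.725 -0.312  0.2  ] [428. 124.]
0.12 374 [0.561 0.395 0.126] min [0.494 0.326 0.12 ] max [0.623 0.455 0.133] [144. 173.]
0.12 407 [ 0.567 -0.146  0.139] min [ 0.538 -0.179  0.12 ] max [ 0.602 -0.116  0.159] [352. 167.]
0.12 426 [ 0.501 -0.341  0.14 ] min [ 0.473 -0.376  0.12 ] max [ 0.535 -0.313  0.157] [429. 191.]
0.12 16 [ 0.379 -0.821  0.187] min [ 0.371 -0.826  0.179] max [ 0.385 -0.816  0.196] [638. 235.]
```

View pics/top1.png

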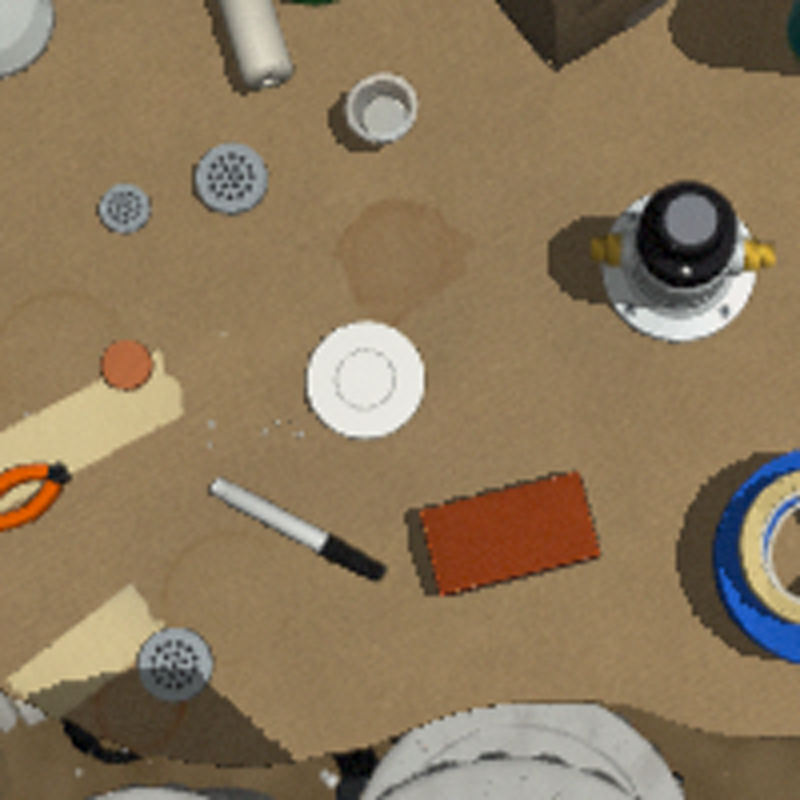

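```bash
python3 - <<'E'
from h import *
C={n:r.camera(n) for n in("top","scene")}
Q=np.concatenate([cloud(c).reshape(-1,3) for c in C.values()]);np.save("Q.npy",Q)
Q=Q[np.isfinite(Q).all(1)]
for nm,X in(("support",(.617,.249)),("filter",(.503,.245))):
  d=Q[:,:2]-X; k=(Q[:,2]>.05)&(Q[:,2]<.4)&(np.hypot(*d.T)<.14); print(nm,k.sum())
  for a in range(0,180,15):
    for L,W,tag in((.0945,.0375,"long x"),(.0375,.0945,"long y")):
      e=np.array([np.cos(np.radians(a)),np.sin(np.radians(a))]);n=np.array([-e[1],e[0]])
      q=d[k]; g=np.maximum(abs(q@e)-L,abs(q@n)-W).min() if k.any() else 9
      print(a,tag,round(g*1000),end="; ")
  print()
  q=Q[k]; 
  for z in(.05,.1,.2): 
    kk=q[:,2]>z
    if kk.any(): i=np.argmin(np.hypot(*(q[kk][:,:2]-X).T)); print(z,q[kk][i])
for n,c in C.items():
  for t in("loading_plate","filter_disc","support_disc","cap_1"):
    for d in r.recognise(c,t)[:3]: print(n,t,np.round(d["point"],3),round(d["score"],2))
# scene disc tops
P=cloud(C["scene"])
for nm,X,rad in(("support",(.617,.249),.03),("filter",(.503,.245),.03),("plate",(.49,.075),.05),("cap",(.567,-.146),.04)):
  q=P.reshape(-1,3);q=q[np.hypot(q[:,0]-X[0],q[:,1]-X[1])<rad]; b=q[q[:,2]<.003]; q=q[q[:,2]>.006];z=np.percentile(q[:,2],90)
  tq=q[q[:,2]>z-.006]; print(nm,"scene z",z.round(4), tq[:,:2].mean(0).round(3),np.ptp(tq[:,:2],0).round(3))
E
```

```text
support 2067
0 long x 24; 0 long y -9; 15 long x 22; 15 long y -7; 30 long x 32; 30 long y -6; 45 long x 31; 45 long y -8; 60 long x 20; 60 long y -2; 75 long x 0; 75 long y 20; 90 long x -9; 90 long y 24; 105 long x -7; 105 long y 22; 120 long x -6; 120 long y 32; 135 long x -8; 135 long y 31; 150 long x -2; 150 long y 20; 165 long x 20; 165 long y 0; 
0.05 [0.58281784 0.33129549 0.13121236]
0.1 [0.58281784 0.33129549 0.13121236]
filter 1369
0 long x 43; 0 long y -7; 15 long x 25; 15 long y -1; 30 long x 3; 30 long y 18; 45 long x -6; 45 long y 39; 60 long x -6; 60 long y 51; 75 long x -3; 75 long y 54; 90 long x -7; 90 long y 43; 105 long x -1; 105 long y 25; 120 long x 18; 120 long y 3; 135 long x 39; 135 long y -6; 150 long x 51; 150 long y -6; 165 long x 54; 165 long y -3; 
0.05 [0.5301288  0.33252418 0.12991087]
0.1 [0.5301288  0.33252418 0.12991087]
top loading_plate [0.488 0.076 0.007] 0.64
top filter_disc [0.502 0.247 0.009] 0.46
top support_disc [0.617 0.245 0.008] 0.65
top support_disc [0.292 0.209 0.009] 0.64
top support_disc [ 0.562 -0.144  0.121] 0.41
top cap_1 [ 0.562 -0.144  0.122] 0.91
top cap_1 [ 0.498 -0.341  0.128] 0.79
top cap_1 [ 0.378 -0.028  0.035] 0.54
scene loading_plate [0.486 0.079 0.012] 0.79
scene filter_disc [0.503 0.243 0.013] 0.64
scene support_disc [0.29  0.211 0.01 ] 0.86
scene support_disc [0.64  0.177 0.008] 0.8
scene support_disc [0.615 0.255 0.005] 0.43
scene cap_1 [ 0.561 -0.127  0.12 ] 0.83
scene cap_1 [ 0.492 -0.326  0.116] 0.79
support scene z 0.0097 [0.615 0.253] [0.035 0.036]
filter scene z 0.0138 [0.501 0.248] [0.036 0.034]
plate scene z 0.0101 [0.487 0.081] [0.082 0.081]
cap scene z 0.1504 [ 0.567 -0.142] [0.044 0.043]
```

Request:
play_rows(steps=[{"travel":[-3.65,-3.35,0],"spin":0,"grip":5.5},{"travel":[-3.65,-3.35,0],"spin":0,"grip":5.5},{"travel":[-3.65,-3.35,0],"spin":0,"grip":5.5},{"travel":[-3.65,-3.35,0],"spin":0,"grip":5.5},{"travel":[-3.65,-3.35,0],"spin":0,"grip":5.5},{"travel":[-3.65,-3.35,0],"spin":0,"grip":5.5},{"travel":[-3.65,-3.35,0],"spin":0,"grip":5.5},{"travel":[-3.65,-3.35,0],"spin":0,"grip":5.5},{"travel":[-3.65,-3.35,0],"spin":0,"grip":5.5},{"travel":[-3.65,-3.35,0],"spin":0,"grip":5.5}])

```text
time_s: 2.45
tool_pos: [0.3887, -0.1723, 0.2364]
orientation: [[0.226, -0.974, 0.005], [-0.974, -0.226, -0.006], [0.007, -0.003, -1.0]]
wrist_force: [0.5, -0.5, -1.1]
finger_gap: 0.0547
```

Request:
play_rows(steps=[{"travel":[-3.6,-3.2,0],"spin":-0.147,"grip":5.5},{"travel":[-3.1,-3.7,0],"spin":-0.147,"grip":5.5},{"travel":[-2.5,-4.1,0],"spin":-0.147,"grip":5.5},{"travel":[-1.9,-4.4,0],"spin":-0.147,"grip":5.5},{"travel":[-1.2,-4.6,0],"spin":-0.147,"grip":5.5},{"travel":[-0.5,-4.7,0],"spin":-0.147,"grip":5.5},{"travel":[0.2,-4.8,0],"spin":-0.147,"grip":5.5},{"travel":[0.9,-4.7,0],"spin":-0.147,"grip":5.5},{"travel":[1.5,-4.5,0],"spin":-0.147,"grip":5.5}])

```text
time_s: 3.35
tool_pos: [0.596, 0.2263, 0.2381]
orientation: [[1.0, 0.008, 0.012], [0.008, -1.0, -0.007], [0.012, 0.007, -1.0]]
wrist_force: [1.0, -0.5, -0.8]
finger_gap: 0.055
```

```bash
cat > wl.py <<'E'
from h import *
import sys
s=r.sense();c=r.camera("wrist");n=sys.argv[1];save(c,n)
np.savez("w_"+n,img=c["img"],z=c["range_z"],vfov=c["vfov"],cx=c["cx"],cy=c["cy"],H=c["hand_eye"],R=s["orientation"],p=s["tool_pos"])
print(s["time_s"],np.round(s["tool_pos"],4),np.round(s["orientation"],3).tolist(),np.round(s["joint_pos"],2))
for nm,X in(("support",(.616,.251,.008)),("filter",(.502,.246,.012)),("plate",(.489,.077,.008))):
  print(nm,proj(c,X,s).round())
P=cloud(c,s)
import scipy.ndimage as nd
m=(P[...,2]>.004)&(P[...,2]<.05)&(c["range_z"]>.1);l,k=nd.label(m)
for i in range(1,k+1):
  q=P[l==i]
  if len(q)<150: continue
  z=np.percentile(q[:,2],90); 
  u=(np.abs(q[:,2]-np.median(q[:,2]))<.004); t=q[u]
  print(len(q),"ztop",z.round(4),"mean",t.mean(0).round(4),"mid",((t.max(0)+t.min(0))/2).round(4),"ext",np.ptp(t,0).round(3),np.argwhere(l==i).mean(0)[::-1].round())
b=P[(np.abs(P[...,2])<.008)&(c["range_z"]>.1)]; print("table z",np.median(b[:,2]))
E
python3 wl.py w1
python3 - <<'E'
from h import *
c=r.camera("scene");save(c,"sc2")
E
```

```text
3.35 [0.596  0.2263 0.2381] [[1.0, 0.008, 0.012], [0.008, -1.0, -0.007], [0.012, 0.007, -1.0]] [ 0.37  0.37  1.61 -0.01  1.16  0.36]
support [330. 156.]
filter [242. 160.]
plate [241. 274.]
3731 ztop 0.0206 mean [0.3895 0.355  0.0191] mid [0.3781 0.3522 0.0189] ext [0.109 0.137 0.008] [137.  64.]
986 ztop 0.046 mean [0.7222 0.3419 0.0294] mid [0.7364 0.3464 0.0292] ext [0.046 0.084 0.008] [426.  80.]
296 ztop 0.0322 mean [0.5672 0.3527 0.0056] mid [0.5659 0.3572 0.0067] ext [0.061 0.022 0.005] [289.  71.]
283 ztop 0.0338 mean [0.9279 0.3368 0.0328] mid [0.9279 0.3365 0.0323] ext [0.088 0.023 0.004] [604.  87.]
1234 ztop 0.0484 mean [0.9145 0.3115 0.0426] mid [0.9158 0.3109 0.0424] ext [0.12  0.032 0.008] [594. 110.]
1124 ztop 0.0462 mean [0.7803 0.2684 0.0293] mid [0.7859 0.2623 0.0293] ext [0.025 0.078 0.008] [466. 145.]
585 ztop 0.009 mean [0.6159 0.2503 0.008 ] mid [0.6159 0.2499 0.0073] ext [0.034 0.034 0.006] [330. 157.]
620 ztop 0.0128 mean [0.5025 0.2464 0.0118] mid [0.5022 0.2462 0.0111] ext [0.035 0.035 0.006] [243. 160.]
1262 ztop 0.012 mean [0.2932 0.2085 0.011 ] mid [0.29
[... 363 characters left out ...]
] [166. 243.]
5726 ztop 0.0453 mean [0.9547 0.1319 0.0293] mid [0.9541 0.1226 0.0294] ext [0.156 0.117 0.008] [567. 254.]
392 ztop 0.0088 mean [0.4662 0.0971 0.0077] mid [0.4704 0.0923 0.0072] ext [0.045 0.053 0.006] [225. 261.]
176 ztop 0.0497 mean [0.9786 0.1038 0.048 ] mid [0.9752 0.1026 0.0472] ext [0.041 0.018 0.006] [600. 273.]
314 ztop 0.0341 mean [0.6658 0.0556 0.0317] mid [0.6674 0.0605 0.0297] ext [0.025 0.046 0.008] [363. 292.]
193 ztop 0.0456 mean [ 0.7148 -0.057   0.0293] mid [ 0.7155 -0.0577  0.0295] ext [0.011 0.014 0.008] [390. 357.]
1038 ztop 0.0176 mean [ 0.5702 -0.1101  0.0094] mid [ 0.5704 -0.1127  0.0096] ext [0.105 0.045 0.008] [298. 374.]
table z -2.511072387694933e-06
```

View pics/w1.png

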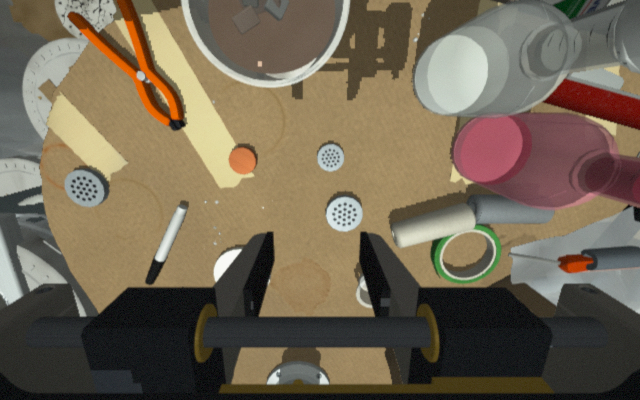

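View pics/sc2.png

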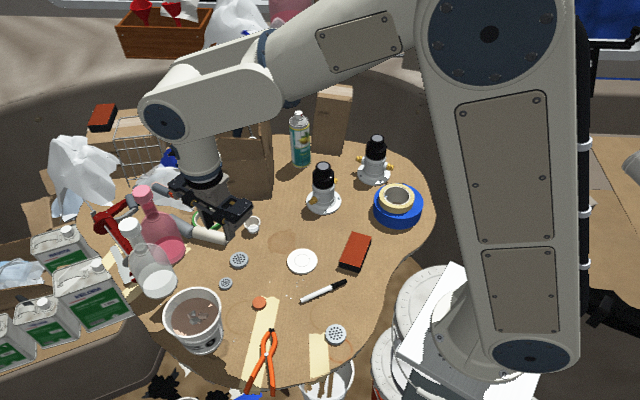

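Request:
play_rows(steps=[{"travel":[1.0,-1.2,3],"spin":0,"grip":5.5},{"travel":[0.8,-1.2,4],"spin":0,"grip":5.5},{"travel":[0,0,4],"spin":0,"grip":5.5},{"travel":[0,0,4],"spin":0,"grip":5.5},{"travel":[0,0,2.5],"spin":0,"grip":5.5},{"travel":[0,0,0],"spin":0,"grip":5.5}])

```text
time_s: 4.05
tool_pos: [0.6193, 0.2536, 0.0588]
orientation: [[1.0, 0.007, 0.017], [0.007, -1.0, -0.005], [0.017, 0.005, -1.0]]
wrist_force: [-0.7, 0.5, -0.2]
finger_gap: 0.055
```

```bash
python3 wl.py w2
```

```text
4.05 [0.6193 0.2536 0.0588] [[1.0, 0.007, 0.017], [0.007, -1.0, -0.005], [0.017, 0.005, -1.0]] [ 0.39  0.61  1.66 -0.01  0.85  0.39]
support [312. 231.]
filter [154. 239.]
plate [171. 408.]
5789 ztop 0.0467 mean [0.72   0.3489 0.0316] mid [0.7313 0.3483 0.0315] ext [0.037 0.087 0.008] [495.  87.]
449 ztop 0.0462 mean [0.5927 0.3577 0.0312] mid [0.5887 0.3605 0.0316] ext [0.034 0.036 0.008] [270.  69.]
310 ztop 0.0459 mean [0.5433 0.3446 0.0268] mid [0.5435 0.3448 0.0263] ext [0.008 0.003 0.008] [189.  93.]
2146 ztop 0.0201 mean [0.4262 0.3021 0.018 ] mid [0.4225 0.3027 0.0172] ext [0.021 0.038 0.008] [ 21. 162.]
5399 ztop 0.0465 mean [0.7785 0.2682 0.0309] mid [0.7815 0.2618 0.0309] ext [0.018 0.069 0.008] [559. 219.]
1713 ztop 0.0089 mean [0.6159 0.2509 0.008 ] mid [0.6158 0.2499 0.007 ] ext [0.035 0.036 0.006] [312. 231.]
1980 ztop 0.0127 mean [0.5029 0.2469 0.0117] mid [0.5021 0.246  0.011 ] ext [0.035 0.035 0.006] [156. 237.]
285 ztop 0.0489 mean [0.5874 0.2591 0.0437] mid [0.5852 0.2535 0.0436] ext [0.013 0.02  0.008] [266. 241.]
256 ztop 0.0488 mean [0.6498 0.2591 0.0441] mid [0.6524 0.2536 0.0438] ext [0.013 0.021 0.008] [367. 241.]
1264 ztop 0.0122 mean [0.6362 0.1881 0.0112] mid [0.6363 0.1884 0.0105] ext [0.049 0.021 0.006] [337. 304.]
513 ztop 0.0241 mean [0.8019 0.1934 0.0148] mid [0.7989 0.1933 0.0151] ext [0.025 0.022 0.008] [546. 304.]
table z 7.93731495384563e-05
```

View pics/w2.png

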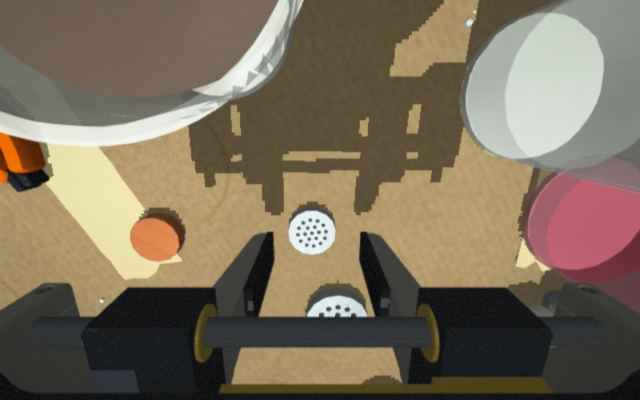

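Request:
play_rows(steps=[{"travel":[-0.4,0.33,0.8],"spin":0,"grip":5.5},{"travel":[0,0,1.2],"spin":0,"grip":5.5},{"travel":[0,0,1.2],"spin":0,"grip":5.5},{"travel":[0,0,0],"spin":0,"grip":5.5}])

```text
time_s: 4.5
tool_pos: [0.6194, 0.2506, 0.0316]
orientation: [[1.0, 0.006, 0.025], [0.006, -1.0, -0.001], [0.025, 0.001, -1.0]]
wrist_force: [0.2, 0.0, 0.1]
finger_gap: 0.055
```

Request:
play_rows(steps=[{"travel":[-0.45,0,0.4],"spin":0,"grip":5.5},{"travel":[0,0,0.4],"spin":0,"grip":5.5},{"travel":[0,0,0],"spin":0,"grip":5.5}])

```text
time_s: 4.8
tool_pos: [0.6154, 0.2509, 0.0238]
orientation: [[1.0, 0.006, 0.027], [0.006, -1.0, -0.001], [0.027, 0.001, -1.0]]
wrist_force: [-0.8, 0.3, 0.2]
finger_gap: 0.0546
```

Request:
play_rows(steps=[{"travel":[0,0,0],"spin":0,"grip":3},{"travel":[0,0,0],"spin":0,"grip":3},{"travel":[0,0,0],"spin":0,"grip":3},{"travel":[0,0,0],"spin":0,"grip":3},{"travel":[0,0,0],"spin":0,"grip":3}])

```text
time_s: 5.3
tool_pos: [0.6159, 0.2512, 0.0244]
orientation: [[1.0, 0.006, 0.028], [0.006, -1.0, -0.0], [0.028, 0.0, -1.0]]
wrist_force: [-1.1, 0.0, -0.8]
finger_gap: 0.0346
```

Request:
play_rows(steps=[{"travel":[0,0,-2],"spin":0,"grip":3},{"travel":[0,0,-4],"spin":0,"grip":3},{"travel":[-1.5,2,-2],"spin":0,"grip":3},{"travel":[-3,4,0],"spin":0,"grip":3},{"travel":[-3,4,0],"spin":0,"grip":3},{"travel":[-3,2.5,0],"spin":0,"grip":3},{"travel":[-1,0,0],"spin":0,"grip":3},{"travel":[0,0,0],"spin":0,"grip":3}])

```text
time_s: 6.1
tool_pos: [0.4966, 0.1225, 0.1043]
orientation: [[0.999, 0.007, 0.031], [0.007, -1.0, 0.0], [0.031, -0.0, -1.0]]
wrist_force: [0.7, 0.6, -0.3]
finger_gap: 0.0347
```

```bash
python3 wl.py w3
```

```text
6.1 [0.4966 0.1225 0.1043] [[0.999, 0.007, 0.031], [0.007, -1.0, 0.0], [0.031, -0.0, -1.0]] [ 0.24  0.34  2.01 -0.01  0.76  0.24]
support [469.  50.]
filter [322.  54.]
plate [305. 255.]
1918 ztop 0.013 mean [0.5014 0.2456 0.012 ] mid [0.5014 0.2454 0.0116] ext [0.035 0.035 0.006] [321.  55.]
4059 ztop 0.0122 mean [0.2927 0.208  0.0111] mid [0.2914 0.2074 0.0104] ext [0.053 0.051 0.006] [ 50. 104.]
3023 ztop 0.0125 mean [0.6352 0.1737 0.0116] mid [0.6362 0.1729 0.0108] ext [0.051 0.051 0.006] [478. 151.]
2642 ztop 0.0157 mean [0.3875 0.1277 0.0141] mid [0.3842 0.1234 0.0139] ext [0.073 0.122 0.008] [187. 204.]
6011 ztop 0.039 mean [0.721  0.1613 0.0256] mid [0.7315 0.1543 0.0251] ext [0.066 0.052 0.008] [603. 193.]
820 ztop 0.0088 mean [0.4834 0.1085 0.0078] mid [0.4864 0.1029 0.007 ] ext [0.074 0.031 0.006] [299. 223.]
2855 ztop 0.0341 mean [0.6876 0.057  0.0251] mid [0.678  0.0637 0.0253] ext [0.044 0.044 0.008] [516. 276.]
1039 ztop 0.0089 mean [0.4948 0.0499 0.0081] mid [0.4975 0.0533 0.0081] ext [0.057 0.037 0.004] [312. 280.]
258 ztop 0.019 mean [0.8193 0.0244 0.0108] mid [0.8196 0.0251 0.0109] ext [0.014 0.012 0.008] [633. 301.]
964 ztop 0.0318 mean [ 0.7223 -0.0521  0.0172] mid [ 0.723  -0.064   0.0174] ext [0.029 0.054 0.008] [527. 368.]
table z 8.367133595817767e-05
```

View pics/w3.png

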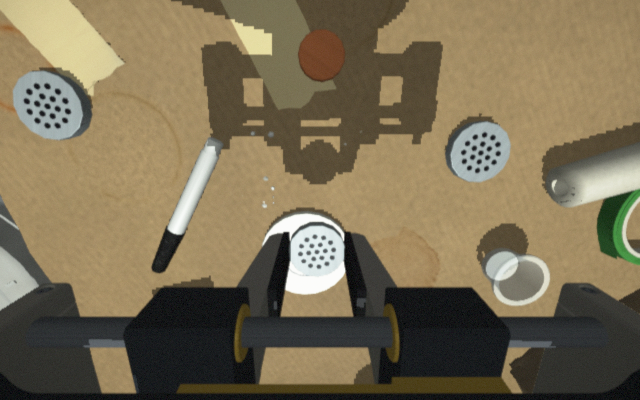

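```bash
cat > plate.py <<'E'
from h import *
from scipy.optimize import least_squares
import sys
def fit(n,h=.008,rad=.042,X0=(.4888,.0768)):
    d=np.load("w_"+n+".npz");c=dict(vfov=float(d["vfov"]),cx=float(d["cx"]),cy=float(d["cy"]),hand_eye=d["H"]);s=dict(orientation=d["R"],tool_pos=d["p"])
    im=d["img"].astype(int);m=((im.min(-1)>165)&(np.ptp(im,axis=-1)<30)).astype(np.uint8)
    # radial edge search about predicted circle
    pts=[]
    for a in np.linspace(0,2*np.pi,180,endpoint=False):
        rr=np.arange(rad-.012,rad+.012,.0004);v=[]
        for q in rr:
            u=proj(c,(X0[0]+q*np.cos(a),X0[1]+q*np.sin(a),h),s); i,j=int(round(u[1])),int(round(u[0]))
            v.append(m[i,j] if 0<=i<400 and 0<=j<640 else 0)
        v=np.array(v)
        k=int(v.sum())
        if 0<k<len(v) and v[:k].all():
            # check outside is brown
            u=proj(c,(X0[0]+(rr[k]+.002)*np.cos(a),X0[1]+(rr[k]+.002)*np.sin(a),h),s);p=im[int(round(u[1])),int(round(u[0]))]
            if p[0]-p[2]>25: pts.append((X0[0]+rr[k]*np.cos(a),X0[1]+rr[k]*np.sin(a)))
    pts=np.array(pts)
    f=lambda x:np.hypot(pts[:,0]-x[0],pts[:,1]-x[1])-x[2]
    o=least_squares(f,(*X0,rad),loss="soft_l1",f_scale=.001)
    print(n,len(pts),o.x.round(4),"rms",np.sqrt((f(o.x)**2).mean()).round(4))
if __name__=="__main__":
    for n in sys.argv[1:]: fit(n)
E
python3 plate.py w3 w1
```

```text
w3 52 [0.4891 0.0765 0.0419] rms 0.0004
w1 30 [0.4908 0.076  0.0429] rms 0.0003
```

Request:
play_rows(steps=[{"travel":[-0.4,2,0],"spin":0,"grip":3},{"travel":[-0.3,2.5,1],"spin":0,"grip":3},{"travel":[-0.1,0,2.4],"spin":0,"grip":3},{"travel":[-0.1,0,2.0],"spin":0,"grip":3},{"travel":[0,0,0],"spin":0,"grip":3}])

```text
time_s: 6.65
tool_pos: [0.5009, 0.0814, 0.0505]
orientation: [[0.999, 0.012, 0.043], [0.012, -1.0, 0.003], [0.043, -0.002, -0.999]]
wrist_force: [0.1, 0.1, -0.5]
finger_gap: 0.0345
```

Request:
play_rows(steps=[{"travel":[-0.5,0.2,0],"spin":0,"grip":3},{"travel":[-0.5,0.2,0.3],"spin":0,"grip":3},{"travel":[-0.35,0,0.4],"spin":0,"grip":3},{"travel":[0,0,0.4],"spin":0,"grip":3},{"travel":[0,0,0],"spin":0,"grip":3},{"travel":[0,0,0],"spin":0,"grip":3}])

```text
time_s: 7.25
tool_pos: [0.4906, 0.0791, 0.0405]
orientation: [[0.999, 0.014, 0.047], [0.014, -1.0, 0.004], [0.047, -0.003, -0.999]]
wrist_force: [-0.0, 1.0, -0.4]
finger_gap: 0.0347
```

```bash
python3 wl.py w4|head -4; python3 plate.py w4;python3 - <<'E'
from h import *
c=r.camera("top");save(c,"top4",(220,150,330,250),6)
E
```

```text
7.25 [0.4906 0.0791 0.0405] [[0.999, 0.014, 0.047], [0.014, -1.0, 0.004], [0.047, -0.003, -0.999]] [ 0.16  0.43  2.08 -0.01  0.59  0.15]
support [556. -62.]
filter [343. -65.]
plate [313. 241.]
w4 38 [0.4888 0.0759 0.0415] rms 0.0003
```

View pics/w4.png

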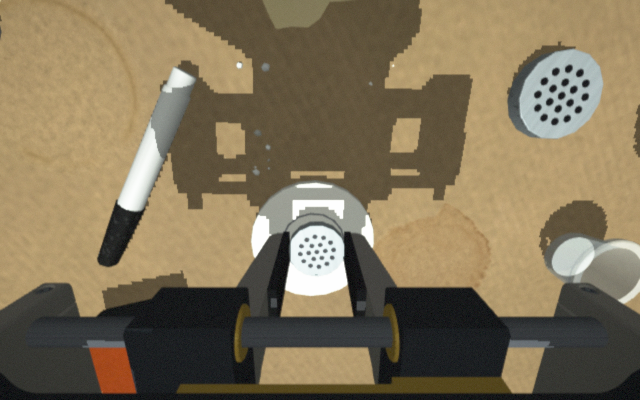

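Request:
play_rows(steps=[{"travel":[-0.4,0.3,0.1],"spin":0,"grip":3},{"travel":[0,0,0.3],"spin":0,"grip":3},{"travel":[0,0,0.3],"spin":0,"grip":3},{"travel":[0,0,0],"spin":0,"grip":3}])

```text
time_s: 7.75
tool_pos: [0.4869, 0.0757, 0.0331]
orientation: [[0.999, 0.014, 0.048], [0.014, -1.0, 0.004], [0.048, -0.003, -0.999]]
wrist_force: [-0.1, 1.0, -0.3]
finger_gap: 0.0343
```

Request:
play_rows(steps=[{"travel":[0.15,-0.12,0.1],"spin":0,"grip":3},{"travel":[0,0,0],"spin":0,"grip":3}])

```text
time_s: 7.95
tool_pos: [0.4881, 0.0767, 0.0322]
orientation: [[0.999, 0.014, 0.046], [0.014, -1.0, 0.003], [0.046, -0.003, -0.999]]
wrist_force: [-2.2, -1.2, 4.7]
finger_gap: 0.0344
```

Request:
play_rows(steps=[{"travel":[0,0,0],"spin":0,"grip":4.2},{"travel":[0,0,0],"spin":0,"grip":5},{"travel":[0,0,0],"spin":0,"grip":5.5},{"travel":[0,0,-2],"spin":0,"grip":5.5},{"travel":[0.3,-2,-4],"spin":0,"grip":5.5},{"travel":[0.3,-4,-1],"spin":0,"grip":5.5},{"travel":[0.3,-4,0],"spin":0,"grip":5.5},{"travel":[0,-2,0],"spin":0,"grip":5.5},{"travel":[0,0,0],"spin":0,"grip":5.5}])

```text
time_s: 8.85
tool_pos: [0.4937, 0.2012, 0.106]
orientation: [[0.999, 0.011, 0.048], [0.011, -1.0, 0.005], [0.048, -0.005, -0.999]]
wrist_force: [0.3, -0.4, 0.1]
finger_gap: 0.0551
```

```bash
python3 wl.py w5; python3 - <<'E'
from h import *
c=r.camera("top");save(c,"top5",(190,140,310,240),6);c=r.camera("scene");save(c,"sc5",(220,200,360,320),5)
E
```

```text
8.85 [0.4937 0.2012 0.106 ] [[0.999, 0.011, 0.048], [0.011, -1.0, 0.005], [0.048, -0.005, -0.999]] [ 0.39  0.36  1.97 -0.02  0.76  0.4 ]
support [454. 153.]
filter [322. 159.]
plate [306. 324.]
4477 ztop 0.021 mean [0.4057 0.3248 0.0195] mid [0.4002 0.3204 0.0194] ext [0.064 0.073 0.008] [192.  50.]
1225 ztop 0.0461 mean [0.5399 0.3455 0.0295] mid [0.5468 0.3485 0.0293] ext [0.055 0.017 0.008] [381.  18.]
4121 ztop 0.0372 mean [0.7212 0.3336 0.0229] mid [0.7333 0.3344 0.0229] ext [0.042 0.06  0.008] [616.  44.]
704 ztop 0.0146 mean [0.778  0.2526 0.0094] mid [0.7847 0.2522 0.0097] ext [0.025 0.057 0.008] [633. 152.]
1412 ztop 0.0129 mean [0.5015 0.2463 0.0121] mid [0.5014 0.2457 0.0111] ext [0.035 0.035 0.006] [322. 158.]
3148 ztop 0.0121 mean [0.2928 0.2086 0.0112] mid [0.2917 0.2075 0.0108] ext [0.052 0.051 0.007] [ 74. 201.]
2299 ztop 0.0125 mean [0.6351 0.1743 0.0116] mid [0.636  0.1732 0.0109] ext [0.051 0.051 0.006] [463. 235.]
5163 ztop 0.0393 mean [0.7364 0.1665 0.0323] mid [0.7435 0.1593 0.0319] ext [0.088 0.055 0.008] [586. 255.]
1080 ztop 0.0156 mean [0.4018 0.1556 0.014 ] mid [0.3997 0.1553 0.0136] ext [0.043 0.059 0.007] [211. 257.]
1740 ztop 0.009 mean [0.4895 0.102  0.008 ] mid [0.4893 0.1029 0.0081] ext [0.079 0.032 0.008] [307. 303.]
454 ztop 0.0089 mean [0.4879 0.044  0.0081] mid [0.4882 0.0427 0.0082] ext [0.059 0.017 0.004] [305. 351.]
table z 0.00016919899080348162
```

View pics/w5.png

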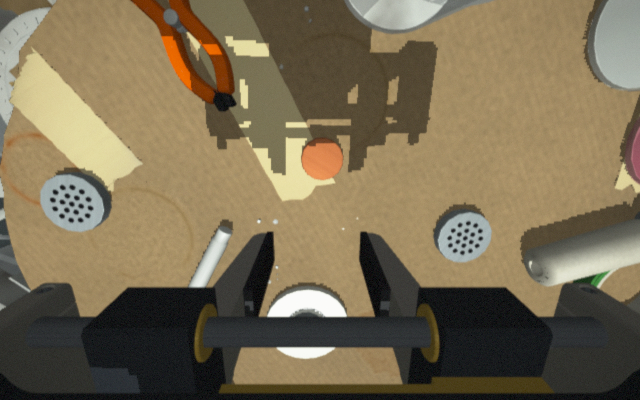

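View pics/top5.png

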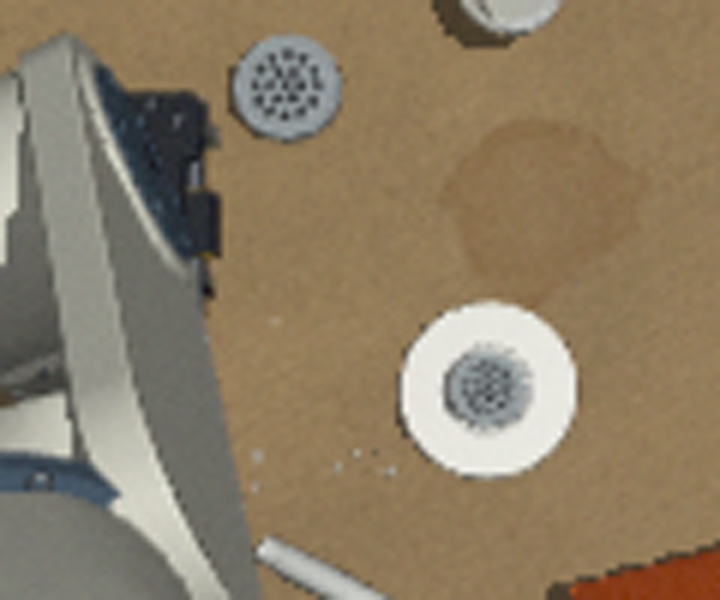

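View pics/sc5.png

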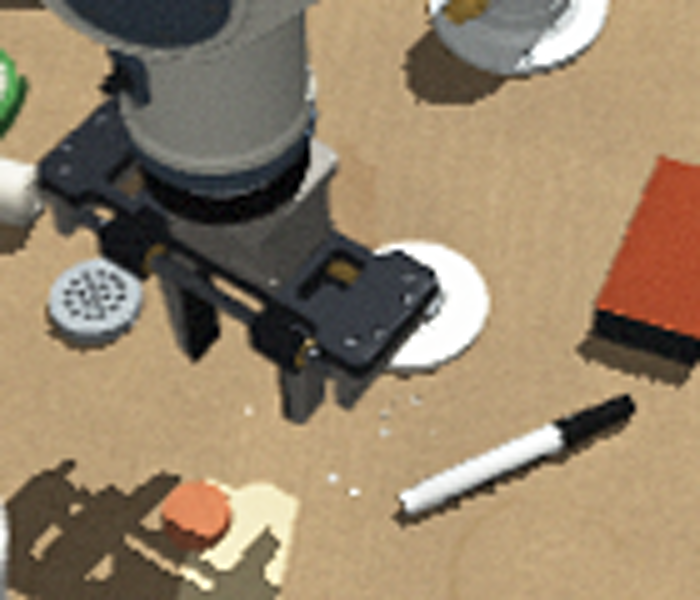

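Request:
play_rows(steps=[{"travel":[0.2,-2.3,1],"spin":0,"grip":5.5},{"travel":[0,-2.3,2.5],"spin":0,"grip":5.5},{"travel":[0,0,3],"spin":0,"grip":5.5},{"travel":[0,0,0],"spin":0,"grip":5.5}])

```text
time_s: 9.4
tool_pos: [0.4981, 0.2407, 0.039]
orientation: [[0.999, 0.004, 0.046], [0.004, -1.0, 0.003], [0.046, -0.003, -0.999]]
wrist_force: [-0.6, -0.4, 1.2]
finger_gap: 0.0553
```

Request:
play_rows(steps=[{"travel":[0.25,-0.55,0.4],"spin":0,"grip":5.5},{"travel":[0,0,0.9],"spin":0,"grip":5.5},{"travel":[0,0,0],"spin":0,"grip":5.5}])

```text
time_s: 9.7
tool_pos: [0.5021, 0.2444, 0.0269]
orientation: [[0.999, 0.001, 0.046], [0.001, -1.0, 0.002], [0.046, -0.002, -0.999]]
wrist_force: [-0.7, 0.3, 0.8]
finger_gap: 0.0548
```

Request:
play_rows(steps=[{"travel":[-0.1,-0.18,0],"spin":0,"grip":5.5},{"travel":[0,0,0],"spin":0,"grip":3},{"travel":[0,0,0],"spin":0,"grip":3},{"travel":[0,0,0],"spin":0,"grip":3},{"travel":[0,0,0],"spin":0,"grip":3},{"travel":[0,0,0],"spin":0,"grip":3}])

```text
time_s: 10.3
tool_pos: [0.5022, 0.2463, 0.0293]
orientation: [[0.999, 0.0, 0.049], [0.0, -1.0, 0.004], [0.049, -0.004, -0.999]]
wrist_force: [-0.4, 0.2, -0.4]
finger_gap: 0.0343
```

Request:
play_rows(steps=[{"travel":[0,0,-2],"spin":0,"grip":3},{"travel":[0,0.5,-3.5],"spin":0,"grip":3},{"travel":[-0.4,4,0],"spin":0,"grip":3},{"travel":[-0.4,4.5,0],"spin":0,"grip":3},{"travel":[-0.4,3,0],"spin":0,"grip":3},{"travel":[0,0,0],"spin":0,"grip":3}])

```text
time_s: 10.9
tool_pos: [0.4875, 0.1238, 0.0854]
orientation: [[0.999, 0.004, 0.05], [0.004, -1.0, 0.004], [0.05, -0.004, -0.999]]
wrist_force: [-0.4, 0.8, -0.6]
finger_gap: 0.0343
```

```bash
python3 wl.py w6; python3 plate.py w6
```

```text
10.9 [0.4875 0.1238 0.0854] [[0.999, 0.004, 0.05], [0.004, -1.0, 0.004], [0.05, -0.004, -0.999]] [ 0.25  0.35  2.05 -0.01  0.69  0.26]
support [491.  47.]
filter [334.  51.]
plate [314. 266.]
4783 ztop 0.0122 mean [0.2938 0.2078 0.0112] mid [0.2924 0.2072 0.0105] ext [0.051 0.051 0.007] [ 37. 107.]
3402 ztop 0.0125 mean [0.6349 0.1738 0.0116] mid [0.6355 0.1733 0.0109] ext [0.053 0.05  0.007] [498. 155.]
3077 ztop 0.0157 mean [0.3874 0.1276 0.014 ] mid [0.3847 0.1227 0.0139] ext [0.073 0.123 0.007] [186. 214.]
4116 ztop 0.0386 mean [0.7122 0.1568 0.0254] mid [0.7201 0.1514 0.025 ] ext [0.043 0.047 0.008] [612. 196.]
2950 ztop 0.034 mean [0.6843 0.0594 0.0231] mid [0.6793 0.0628 0.0234] ext [0.04  0.04  0.008] [534. 285.]
2136 ztop 0.0164 mean [0.4915 0.0534 0.0081] mid [0.4908 0.0591 0.009 ] ext [0.058 0.05  0.006] [316. 286.]
table z 0.00011791691023339528
w6 44 [0.489  0.0763 0.0419] rms 0.0004
```

View pics/w6.png

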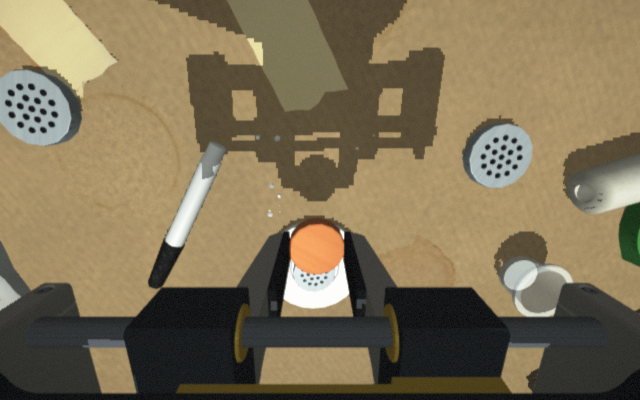

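Request:
play_rows(steps=[{"travel":[-0.1,2.3,0],"spin":0,"grip":3},{"travel":[-0.1,2.4,0.6],"spin":0,"grip":3},{"travel":[-0.2,0.1,1.2],"spin":0,"grip":3},{"travel":[-0.1,0,1.0],"spin":0,"grip":3},{"travel":[0,0,0],"spin":0,"grip":3}])

```text
time_s: 11.45
tool_pos: [0.4873, 0.0802, 0.056]
orientation: [[0.999, 0.005, 0.055], [0.004, -1.0, 0.006], [0.055, -0.006, -0.998]]
wrist_force: [1.1, 0.0, -0.3]
finger_gap: 0.0343
```

Request:
play_rows(steps=[{"travel":[0,0.35,0.2],"spin":0,"grip":3},{"travel":[0,0.05,0.4],"spin":0,"grip":3},{"travel":[0,0,0.2],"spin":0,"grip":3},{"travel":[0,0,0],"spin":0,"grip":3},{"travel":[0,0,0],"spin":0,"grip":3}])

```text
time_s: 11.95
tool_pos: [0.4882, 0.0786, 0.047]
orientation: [[0.999, 0.008, 0.054], [0.007, -1.0, 0.007], [0.054, -0.006, -0.999]]
wrist_force: [1.0, 0.0, -0.2]
finger_gap: 0.0342
```

```bash
python3 wl.py w7|head -1; python3 - <<'E'
from h import *
c=r.camera("scene");save(c,"sc7",(260,210,350,290),8)
E
```

```text
11.95 [0.4882 0.0786 0.047 ] [[0.999, 0.008, 0.054], [0.007, -1.0, 0.007], [0.054, -0.006, -0.999]] [ 0.16  0.41  2.09 -0.    0.59  0.15]
```

View pics/w7.png

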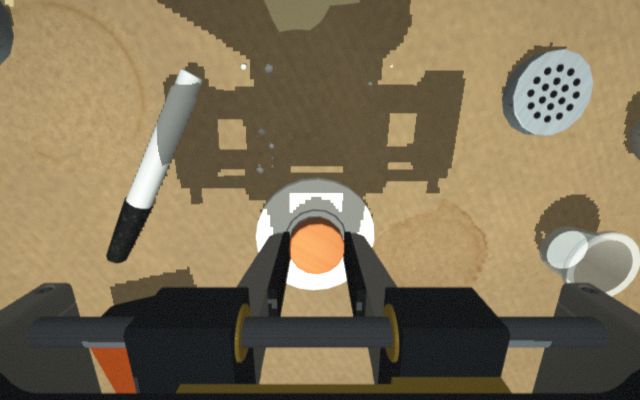

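View pics/sc7.png

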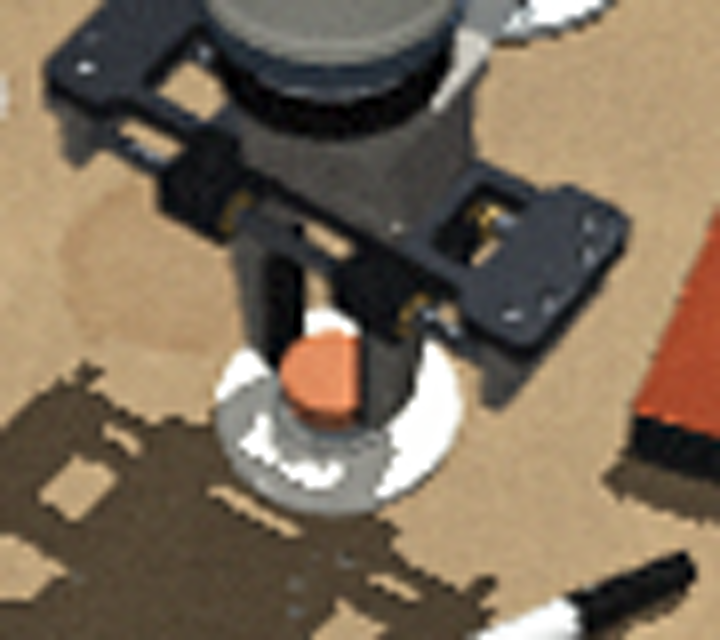

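Request:
play_rows(steps=[{"travel":[-0.05,0.2,0.1],"spin":0,"grip":3},{"travel":[0,0,0.1],"spin":0,"grip":3},{"travel":[0,0,0],"spin":0,"grip":3}])

```text
time_s: 12.35
tool_pos: [0.4881, 0.0763, 0.0454]
orientation: [[0.998, 0.007, 0.055], [0.007, -1.0, 0.007], [0.055, -0.006, -0.998]]
wrist_force: [-0.1, 0.2, -1.2]
finger_gap: 0.0344
```

Request:
play_rows(steps=[{"travel":[0,-0.04,0.15],"spin":0,"grip":3},{"travel":[0,0,0],"spin":0,"grip":3}])

```text
time_s: 12.55
tool_pos: [0.4882, 0.0765, 0.0448]
orientation: [[0.998, 0.007, 0.055], [0.007, -1.0, 0.007], [0.055, -0.006, -0.998]]
wrist_force: [-1.6, -0.2, 1.0]
finger_gap: 0.0346
```

Request:
play_rows(steps=[{"travel":[0,0,0.1],"spin":0,"grip":3},{"travel":[0,0,0],"spin":0,"grip":3}])

```text
time_s: 12.75
tool_pos: [0.4883, 0.0764, 0.0449]
orientation: [[0.998, 0.007, 0.055], [0.007, -1.0, 0.007], [0.055, -0.006, -0.998]]
wrist_force: [-0.7, -0.2, -1.2]
finger_gap: 0.0344
```

Request:
play_rows(steps=[{"travel":[0,0,0.15],"spin":0,"grip":3},{"travel":[0,0,0.15],"spin":0,"grip":3}])

```text
time_s: 12.95
tool_pos: [0.4885, 0.0765, 0.0443]
orientation: [[0.998, 0.007, 0.055], [0.006, -1.0, 0.007], [0.055, -0.006, -0.998]]
wrist_force: [-11.7, -1.0, 38.5]
finger_gap: 0.0343
```

Request:
play_rows(steps=[{"travel":[0,0,-0.05],"spin":0,"grip":3},{"travel":[0,0,0],"spin":0,"grip":3}])

```text
time_s: 13.15
tool_pos: [0.4888, 0.0766, 0.0456]
orientation: [[0.998, 0.007, 0.056], [0.006, -1.0, 0.007], [0.056, -0.007, -0.998]]
wrist_force: [0.1, 0.6, -1.7]
finger_gap: 0.0347
```

Request:
play_rows(steps=[{"travel":[-0.03,0,0.1],"spin":0,"grip":3},{"travel":[0,0,0],"spin":0,"grip":4.2},{"travel":[0,0,0],"spin":0,"grip":5},{"travel":[0,0,0],"spin":0,"grip":5.5}])

```text
time_s: 13.55
tool_pos: [0.4888, 0.0766, 0.044]
orientation: [[0.998, 0.007, 0.057], [0.006, -1.0, 0.007], [0.057, -0.007, -0.998]]
wrist_force: [-0.3, -0.3, 0.1]
finger_gap: 0.0546
```

```bash
python3 wl.py w8|head -1; python3 - <<'E'
from h import *
c=r.camera("scene");save(c,"sc8",(260,210,350,290),8)
E
```

```text
13.55 [0.4888 0.0766 0.044 ] [[0.998, 0.007, 0.057], [0.006, -1.0, 0.007], [0.057, -0.007, -0.998]] [ 0.15  0.42  2.09 -0.    0.58  0.15]
```

View pics/w8.png

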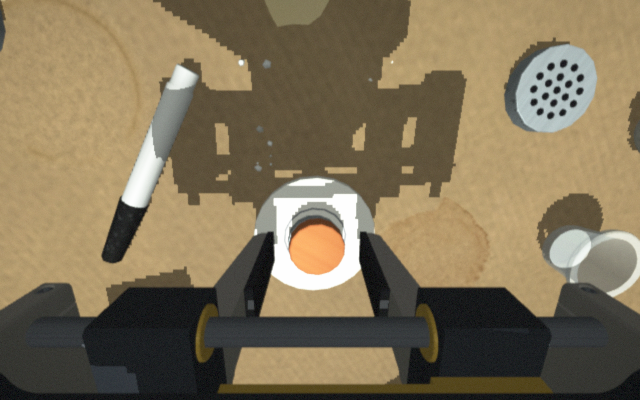

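View pics/sc8.png

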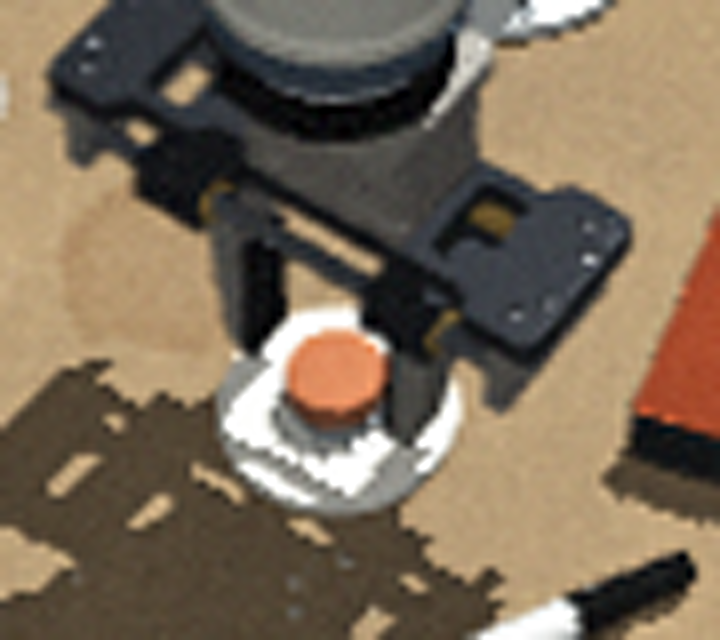

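Request:
play_rows(steps=[{"travel":[0,0,-2],"spin":0,"grip":5.5},{"travel":[0,0,-4],"spin":0,"grip":7},{"travel":[0,0,-5],"spin":0,"grip":7},{"travel":[0,0,-5],"spin":0,"grip":7},{"travel":[1.5,2,-3],"spin":0,"grip":7},{"travel":[2,4.5,0],"spin":0,"grip":7},{"travel":[2,4.5,0],"spin":0,"grip":7},{"travel":[2,4.5,0],"spin":0,"grip":7},{"travel":[1.5,4.5,0],"spin":0,"grip":7},{"travel":[0,0,0],"spin":0,"grip":7}])

```text
time_s: 14.65
tool_pos: [0.572, -0.1308, 0.2462]
orientation: [[0.998, 0.012, 0.059], [0.011, -1.0, 0.005], [0.059, -0.004, -0.998]]
wrist_force: [0.2, 0.5, -1.1]
finger_gap: 0.0702
```

```bash
cat > capfit.py <<'E'
from h import *
import sys
from scipy.optimize import least_squares
s=r.sense();c=r.camera("wrist");n=sys.argv[1];save(c,n)
print(s["time_s"],np.round(s["tool_pos"],4),np.round(s["joint_pos"],2))
P=cloud(c,s).reshape(-1,3);k=c["range_z"].ravel()>.1;P=P[k]
q=P[np.hypot(P[:,0]-.567,P[:,1]+.145)<.045]
h,e=np.histogram(q[:,2],np.arange(.05,.2,.003))
for a,b in zip(h,e):
  if a>80: print(a,b.round(3),end=" ")
t=q[q[:,2]>.146];z=np.median(t[:,2]);print("\ntop z",z,len(t))
t=t[abs(t[:,2]-z)<.003];print("boss mid",((t.max(0)+t.min(0))/2).round(4),t.mean(0).round(4),np.ptp(t,0).round(4))
t=q[(q[:,2]>.118)&(q[:,2]<.126)]
if len(t)>100:
  r_=np.hypot(t[:,0]-.567,t[:,1]+.145);print("skirt mid",((t.max(0)+t.min(0))/2).round(4),np.ptp(t,0).round(4))
for d in r.landmark_of(c,"cap_1_grip")[:2]: print(np.round(d["point"],4),d["score"])
c=r.camera("top");save(c,n+"t",(220,130,460,290),3)
E
python3 capfit.py w9
```

```text
14.65 [ 0.572  -0.1308  0.2462] [-0.24  0.26  1.75  0.02  1.08 -0.26]
84 0.056 107 0.059 127 0.077 105 0.08 529 0.119 691 0.122 610 0.149 1120 0.152 
top z 0.26371102636871535 6358
boss mid [ 0.5672 -0.1312  0.2637] [ 0.5594 -0.1287  0.2638] [0.077  0.0213 0.0059]
skirt mid [ 0.5687 -0.143   0.122 ] [0.0641 0.0578 0.0078]
[ 0.5037 -0.3442  0.1378] 0.77
[ 3.811e-01 -2.380e-02 -3.000e-04] 0.63
```

View pics/w9.png

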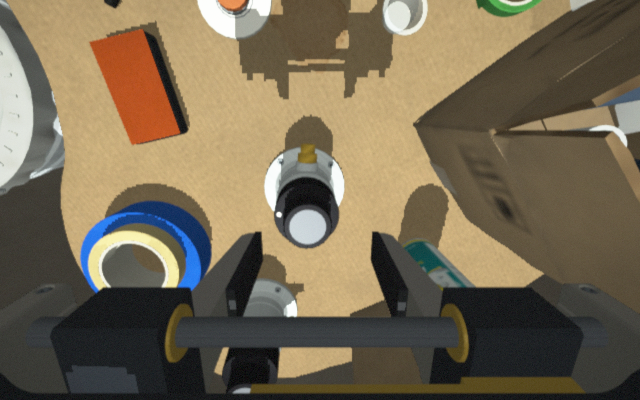

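View pics/w9t.png

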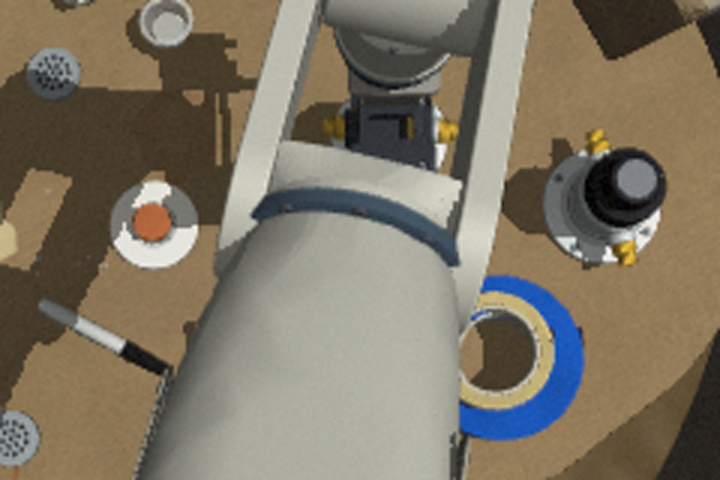

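```bash
sed -i 's/t=q\[q\[:,2\]>.146\]/t=q[(q[:,2]>.146)\&(q[:,2]<.16)]/' capfit.py; python3 capfit.py w10; python3 - <<'E'
from h import *
s=r.sense();c=r.camera("wrist");im=cv2.cvtColor(c["img"],cv2.COLOR_RGB2GRAY)
save(c,"w10z",(250,130,370,260),5)
E
```

```text
14.8 [ 0.5698 -0.1259  0.2456] [-0.23  0.25  1.75  0.02  1.08 -0.26]
125 0.059 126 0.077 108 0.08 529 0.119 680 0.122 636 0.149 1072 0.152 
top z 0.15220915022335557 1761
boss mid [ 0.569  -0.1466  0.1517] [ 0.5688 -0.1455  0.1522] [0.0434 0.0434 0.0049]
skirt mid [ 0.5692 -0.1435  0.122 ] [0.0641 0.0588 0.0078]
[ 0.503  -0.3437  0.1376] 0.63
[ 0.5672 -0.1446 -0.0014] 0.51
```

View pics/w10z.png

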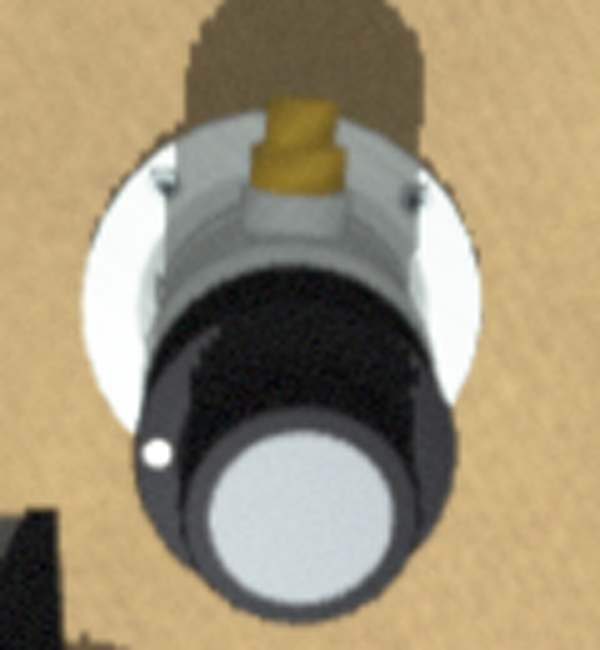

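Request:
play_rows(steps=[{"travel":[-0.4,1.0,0],"spin":0,"grip":7},{"travel":[-0.1,1.0,1.5],"spin":0,"grip":7},{"travel":[-0.2,0,3],"spin":0,"grip":7},{"travel":[0,0,1],"spin":0,"grip":7},{"travel":[0,0,0],"spin":0,"grip":7}])

```text
time_s: 15.5
tool_pos: [0.5658, -0.1447, 0.188]
orientation: [[0.998, 0.021, 0.058], [0.02, -1.0, 0.006], [0.058, -0.005, -0.998]]
wrist_force: [0.2, -0.0, -0.2]
finger_gap: 0.0699
```

```bash
python3 capfit.py w11
```

```text
15.5 [ 0.5658 -0.1447  0.188 ] [-0.27  0.31  1.81  0.03  0.96 -0.3 ]
108 0.056 175 0.059 174 0.077 145 0.08 757 0.119 1111 0.122 81 0.143 1000 0.149 1862 0.152 83 0.167 109 0.17 121 0.173 126 0.176 132 0.179 138 0.182 142 0.185 144 0.188 177 0.191 160 0.194 178 0.197 
top z 0.1522243836570739 2942
boss mid [ 0.5689 -0.1463  0.1518] [ 0.5686 -0.1454  0.1522] [0.0441 0.0439 0.0051]
skirt mid [ 0.5687 -0.143   0.122 ] [0.0643 0.0577 0.0079]
```

View pics/w11.png

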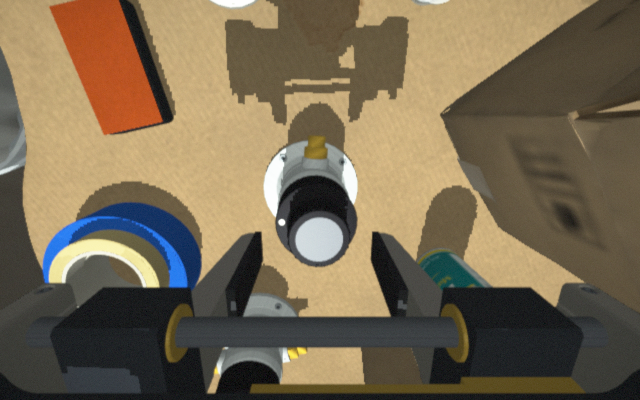

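Request:
play_rows(steps=[{"travel":[0,0.15,1.5],"spin":0,"grip":7},{"travel":[0,0,1.5],"spin":0,"grip":7},{"travel":[0,0,0.4],"spin":0,"grip":7},{"travel":[0,0,0],"spin":0,"grip":7}])

```text
time_s: 16.05
tool_pos: [0.5711, -0.1467, 0.1565]
orientation: [[0.998, 0.021, 0.066], [0.021, -1.0, 0.004], [0.066, -0.003, -0.998]]
wrist_force: [0.3, -0.2, 0.5]
finger_gap: 0.0703
```

Request:
play_rows(steps=[{"travel":[-0.4,-0.05,0.3],"spin":0,"grip":7},{"travel":[-0.05,0,0.4],"spin":0,"grip":7},{"travel":[0,0,0],"spin":0,"grip":7}])

```text
time_s: 16.35
tool_pos: [0.5673, -0.1464, 0.1495]
orientation: [[0.998, 0.022, 0.067], [0.021, -1.0, 0.004], [0.067, -0.002, -0.998]]
wrist_force: [-0.9, -0.1, -0.1]
finger_gap: 0.0702
```

Request:
play_rows(steps=[{"travel":[0,0,0],"spin":0,"grip":3.8},{"travel":[0,0,0],"spin":0,"grip":3.8},{"travel":[0,0,0],"spin":0,"grip":3.8},{"travel":[0,0,0],"spin":0,"grip":3.8},{"travel":[0,0,0],"spin":0,"grip":3.8}])

```text
time_s: 16.85
tool_pos: [0.5678, -0.1465, 0.1504]
orientation: [[0.997, 0.022, 0.069], [0.021, -1.0, 0.003], [0.069, -0.002, -0.998]]
wrist_force: [0.4, 1.1, -1.7]
finger_gap: 0.0436
```

```bash
python3 - <<'E'
from h import *
s=r.sense();print(s["wrist_force"],s["moment"],s["finger_gap"],s["tool_pos"],s["joint_pos"])
c=r.camera("wrist");save(c,"w12",(240,150,400,280),4)
E
```

```text
[ 0.40027117  1.06458504 -1.71621958] [ 0.03028735 -0.05300239  0.01256762] 0.04361490328649451 [ 0.56776365 -0.14647211  0.15041348] [-0.26738747  0.35915821  1.84260116  0.02797816  0.87478519 -0.30616686]
```

View pics/w12.png

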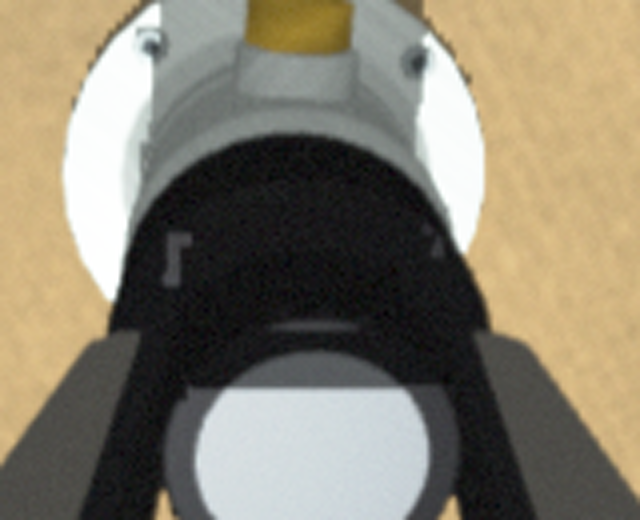

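Request:
play_rows(steps=[{"travel":[0,0,0],"spin":-0.08,"grip":3.8},{"travel":[0,0,0],"spin":-0.08,"grip":3.8}])

```text
time_s: 17.1
tool_pos: [0.5682, -0.1464, 0.1506]
orientation: [[0.981, 0.181, 0.07], [0.182, -0.983, 0.004], [0.069, 0.009, -0.998]]
wrist_force: [-1.7, 0.4, -0.1]
finger_gap: 0.044
```

```bash
cat > st.py <<'E'
from h import *
s=r.sense();R=np.array(s["orientation"])
print(s["time_s"],"F",np.round(s["wrist_force"],2),"M",np.round(s["moment"],3),"gap",round(s["finger_gap"],4),"p",np.round(s["tool_pos"],4),"xang",np.degrees(np.arctan2(R[1,0],R[0,0])).round(2),"z",R[:,2].round(3),"up_in_tool",R[2].round(3),"q",np.round(s["joint_pos"],3))
E
python3 st.py
```

```text
17.1 F [-1.73  0.37 -0.08] M [ 0.341  0.49  -0.923] gap 0.044 p [ 0.5682 -0.1464  0.1506] xang 10.49 z [ 0.07   0.004 -0.998] up_in_tool [ 0.069  0.009 -0.998] q [-0.268  0.359  1.842  0.029  0.875 -0.468]
```

Request:
play_rows(steps=[{"travel":[0,0,0],"spin":0.1,"grip":3.8},{"travel":[0,0,0],"spin":0.1,"grip":3.8}])

```text
time_s: 17.3
tool_pos: [0.568, -0.1466, 0.1506]
orientation: [[0.997, -0.018, 0.069], [-0.018, -1.0, 0.004], [0.069, -0.005, -0.998]]
wrist_force: [-0.0, -1.4, -0.4]
finger_gap: 0.0436
```

```bash
python3 st.py
```

```text
17.3 F [-0.   -1.43 -0.39] M [-0.302 -0.008  0.013] gap 0.0436 p [ 0.568  -0.1466  0.1506] xang -1.06 z [ 0.069  0.004 -0.998] up_in_tool [ 0.069 -0.005 -0.998] q [-0.268  0.359  1.842  0.029  0.875 -0.267]
```

Request:
play_rows(steps=[{"travel":[0,0,0],"spin":0.08,"grip":3.8},{"travel":[0,0,0],"spin":0.08,"grip":3.8}])

```text
time_s: 17.5
tool_pos: [0.568, -0.147, 0.1506]
orientation: [[0.981, -0.184, 0.069], [-0.185, -0.983, 0.003], [0.067, -0.016, -0.998]]
wrist_force: [0.2, -1.1, -0.2]
finger_gap: 0.0437
```

```bash
python3 st.py
```

```text
17.5 F [ 0.19 -1.08 -0.16] M [-0.229 -0.065 -0.031] gap 0.0437 p [ 0.568  -0.147   0.1506] xang -10.66 z [ 0.069  0.003 -0.998] up_in_tool [ 0.067 -0.016 -0.998] q [-0.268  0.359  1.842  0.028  0.875 -0.1  ]
```

Request:
play_rows(steps=[{"travel":[0,0,0],"spin":0.14,"grip":3.8},{"travel":[0,0,0],"spin":0.14,"grip":3.8},{"travel":[0,0,0],"spin":0.14,"grip":3.8},{"travel":[0,0,0],"spin":0.14,"grip":3.8}])

```text
time_s: 17.9
tool_pos: [0.569, -0.1479, 0.151]
orientation: [[0.718, -0.692, 0.071], [-0.694, -0.72, 0.002], [0.05, -0.051, -0.997]]
wrist_force: [-0.1, -0.8, 0.3]
finger_gap: 0.0438
```

```bash
python3 st.py;python3 - <<'E'
from h import *
for n in("wrist","top","scene"):
    c=r.camera(n);save(c,"r1"+n, {"wrist":(200,100,440,280),"top":(300,130,400,210),"scene":(270,130,370,230)}[n],{"wrist":3}.get(n,6))
E
```

```text
17.9 F [-0.06 -0.82  0.31] M [-0.224 -0.111  0.037] gap 0.0438 p [ 0.569  -0.1479  0.151 ] xang -44.0 z [ 0.071  0.002 -0.997] up_in_tool [ 0.05  -0.051 -0.997] q [-0.269  0.359  1.841  0.027  0.873  0.481]
```

View pics/r1wrist.png

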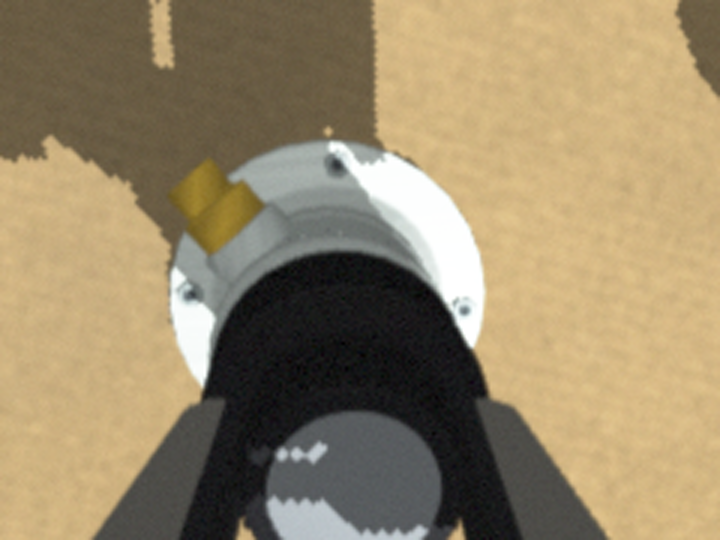

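View pics/r1scene.png

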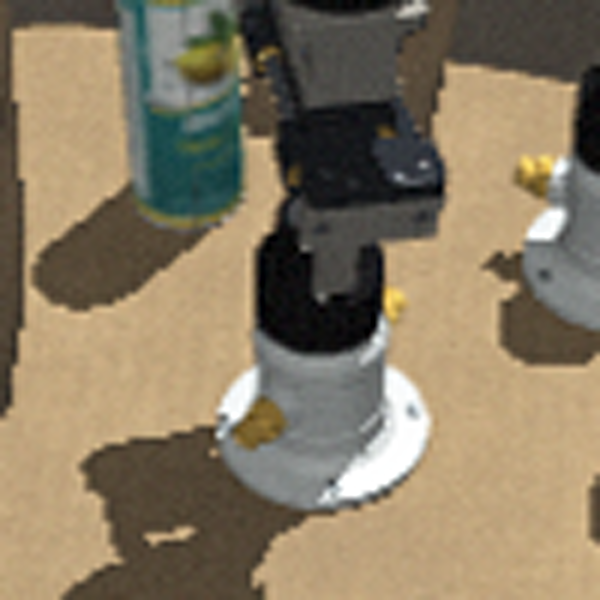

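Request:
play_rows(steps=[{"travel":[0,0,0],"spin":0.13,"grip":3.8},{"travel":[0,0,0],"spin":0.13,"grip":3.8},{"travel":[0,0,0],"spin":0.13,"grip":3.8},{"travel":[0,0,0],"spin":0.1,"grip":3.8}])

```text
time_s: 18.45
tool_pos: [0.5688, -0.1486, 0.1513]
orientation: [[0.321, -0.944, 0.071], [-0.947, -0.322, 0.0], [0.022, -0.067, -0.997]]
wrist_force: [-0.6, -2.2, 0.4]
finger_gap: 0.0436
```

```bash
python3 st.py
```

```text
18.45 F [-0.62 -2.23  0.41] M [-0.459  0.234  0.044] gap 0.0436 p [ 0.5688 -0.1486  0.1513] xang -71.25 z [ 0.071  0.    -0.997] up_in_tool [ 0.022 -0.067 -0.997] q [-0.269  0.359  1.841  0.025  0.874  0.958]
```

Request:
play_rows(steps=[{"travel":[0,0,0],"spin":0.05,"grip":3.8},{"travel":[0,-0.03,-0.4],"spin":0,"grip":3.8},{"travel":[0,-0.03,-0.4],"spin":0,"grip":3.8}])

```text
time_s: 18.75
tool_pos: [0.5675, -0.1483, 0.1587]
orientation: [[0.282, -0.957, 0.068], [-0.959, -0.283, 0.001], [0.018, -0.065, -0.998]]
wrist_force: [-0.4, -0.1, -2.0]
finger_gap: 0.0438
```

```bash
python3 st.py; python3 - <<'E'
from h import *
for n in("wrist","scene"):
    c=r.camera(n);save(c,"r2"+n, {"wrist":(200,100,440,280),"scene":(270,130,370,230)}[n],{"wrist":3}.get(n,6))
E
```

```text
18.75 F [-0.37 -0.1  -1.95] M [ 0.019  0.105 -0.028] gap 0.0438 p [ 0.5675 -0.1483  0.1587] xang -73.59 z [ 0.068  0.001 -0.998] up_in_tool [ 0.018 -0.065 -0.998] q [-0.269  0.349  1.836  0.024  0.892  1.   ]
```

View pics/r2scene.png

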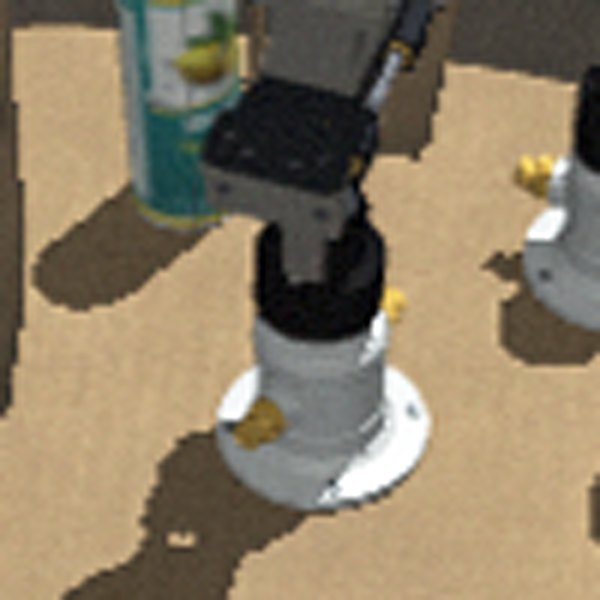

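Request:
play_rows(steps=[{"travel":[0.01,-0.05,-0.6],"spin":0,"grip":3.8},{"travel":[0.01,-0.05,-0.6],"spin":0,"grip":3.8},{"travel":[0.01,-0.05,-0.6],"spin":0,"grip":3.8}])

```text
time_s: 19.15
tool_pos: [0.5677, -0.1481, 0.1778]
orientation: [[0.284, -0.956, 0.067], [-0.959, -0.285, 0.001], [0.018, -0.065, -0.998]]
wrist_force: [-0.3, -0.2, -1.5]
finger_gap: 0.044
```

```bash
python3 st.py
```

```text
19.15 F [-0.3  -0.18 -1.5 ] M [0.044 0.072 0.021] gap 0.044 p [ 0.5677 -0.1481  0.1778] xang -73.48 z [ 0.067  0.001 -0.998] up_in_tool [ 0.018 -0.065 -0.998] q [-0.268  0.325  1.82   0.023  0.931  1.   ]
```

Request:
play_rows(steps=[{"travel":[0.01,-0.07,-1],"spin":0,"grip":3.8},{"travel":[0.02,-0.1,-1.5],"spin":0,"grip":3.8},{"travel":[0.04,-0.13,-2],"spin":0,"grip":3.8},{"travel":[0.04,-0.13,-2],"spin":0,"grip":3.8},{"travel":[0.04,-0.13,-2],"spin":0,"grip":3.8},{"travel":[0,-0.07,-1],"spin":0,"grip":3.8},{"travel":[0,0,0],"spin":0,"grip":3.8},{"travel":[0,0,0],"spin":0,"grip":3.8}])

```text
time_s: 19.95
tool_pos: [0.5686, -0.1476, 0.2824]
orientation: [[0.286, -0.956, 0.072], [-0.958, -0.287, 0.0], [0.021, -0.069, -0.997]]
wrist_force: [-0.1, 0.3, -1.4]
finger_gap: 0.0437
```

```bash
python3 st.py; python3 - <<'E'
from h import *
for n in("wrist","scene","top"):
    c=r.camera(n);save(c,"r3"+n, {"wrist":(0,0,640,400),"scene":(220,80,440,290),"top":(200,120,460,290)}[n],{"wrist":1}.get(n,2.8))
    if n!="wrist":
        P=cloud(c).reshape(-1,3);q=P[np.hypot(P[:,0]-.4888,P[:,1]-.0765)<.024]
        q=q[(q[:,2]>.016)&(q[:,2]<.03)];print(n,"stack",len(q), q.mean(0) if len(q) else 0, np.ptp(q,0) if len(q) else 0)
        for t in("loading_plate","filter_disc"):
            for d in r.landmark_of(c,t)[:1]: print(t,np.round(d["point"],3),d["score"])
E
```

```text
19.95 F [-0.13  0.32 -1.4 ] M [-0.024  0.107  0.   ] gap 0.0437 p [ 0.5686 -0.1476  0.2824] xang -73.39 z [ 0.072  0.    -0.997] up_in_tool [ 0.021 -0.069 -0.997] q [-0.268  0.217  1.716  0.021  1.139  1.004]
scene stack 129 [0.48778793 0.08054764 0.02600979] [0.03643718 0.03502713 0.01385415]
loading_plate [0.488 0.073 0.002] 0.76
filter_disc [0.491 0.074 0.018] 0.61
top stack 110 [0.48984483 0.07556737 0.026402  ] [0.03290519 0.03362881 0.01395126]
loading_plate [ 0.49   0.075 -0.003] 0.56
filter_disc [0.49  0.076 0.013] 0.65
```

View pics/r3scene.png

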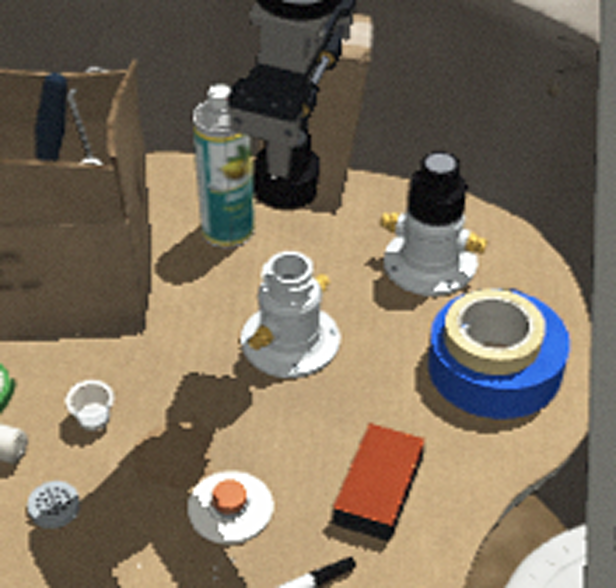

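View pics/r3top.png

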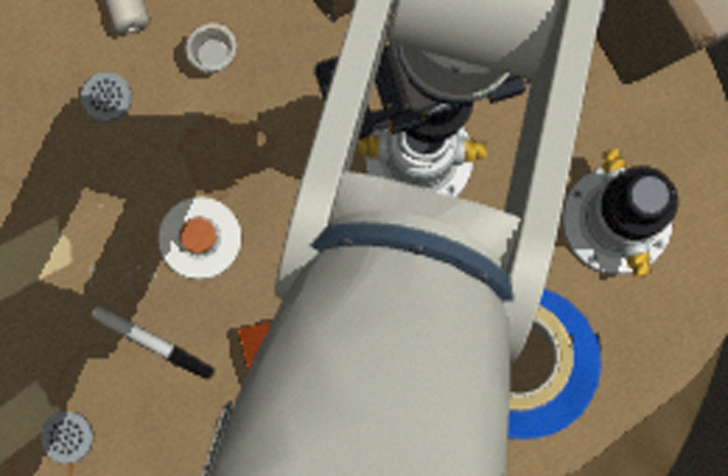

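View pics/r3wrist.png

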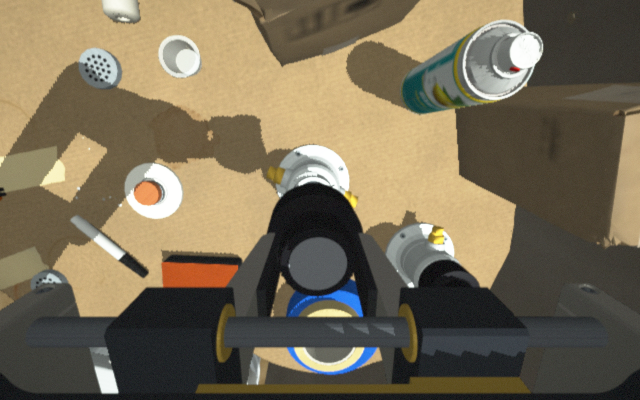

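```bash
python3 -c "
from rig import r
print(r.job_done())"
```

```text
the job is handed in; nothing more can be done
None
```

The filter pack is on the plate and the left strainer's cap is off and held in the gripper. I handed the job in at about 20 s of the 54 s allowed.

- **Filter pack:** I laid the 36 mm perforated disc on the middle of the white plate, put the bronze disc on top of it, and let go of both. The last top view puts the bronze disc at (0.490, 0.076) and the plate at (0.490, 0.075), so they are centred to within about 1–2 mm. The scene camera's depth gave y about 4 mm more for the stack, much like its offset on the plate itself. The top and scene cameras both measured the stack's top at about the height expected for a flat stack on the plate.
- **Cap:** Turned counter-clockwise from above, the cap met about 0.9 N·m of resistance after about 9°. Clockwise it turned freely, so the left strainer has the reverse thread. I turned the gripper about 75° clockwise and lifted straight up. The load then read about 1.4 N, which matches the cap's weight. From the lift distance, its underside is about 10 cm above the neck, and the scene view shows the open neck with the cap in the jaws.
- **Not clean:** The tool slowly drifted to about 4° off vertical, and the interface gave no way to correct that, so the cap may hang slightly tilted. The bronze disc was briefly pressed onto the stack at about 38 N (wrist reading, limit 120 N) before I backed off and released it. The gripper may have slipped a few degrees on the cap at the stop.
- **Other things on the table:** In the last pictures the right strainer and the other things showed no sign of having moved. I checked this by eye and did not measure it.

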